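True up a frame corner with a square

TASK

The loose rail of the frame corner on the fixture plate leans inwards: take the blue square by its diagonal rib and press it flat into the inside corner until its two bright edges sit flush along both rails, which swings the loose rail out to a right angle. Keep it pressed there for about a second with about 10 N on each rail (never more than 25 N), then lift it out and lay it back flat on the bench off the plate, leaving the corner square and the other things where they are.

Things in the scene. Friction and masses are not known exactly. Their poses are not given: they have to be found in the camera images.
- square_mid (a point): centre of the blue cast square, half-way up its diagonal grip rib (13 mm above the underside); z up. Pinch the rib here from above: 12 mm wide, 26 mm high, it runs along the (+x,-y) diagonal, so fingers close along the (+x,+y) diagonal; 50 mm free on both sides. Bright flat working edges, 20 mm high: at x = +65 mm (y from -65 to 53) and at y = +65 mm (x from -65 to 53). About 0.3 kg.
- square: the same square: an L of two legs 130 mm long, 22 mm wide and 20 mm thick, its outer corner at (+x,+y) rounded off, the rib across the open side. Its oiled legs slide on rails and plate with friction about 0.2; the rib is dry. Origin on the underside 13 mm below square_mid, same axes
- corner (a point): nominal inside corner of the frame on the dark steel plate, 20.5 mm above the bench; +x towards the fixed rail, +y towards the loose one, z up. The rails were set by hand: the angle is true, but each rail's face may stand up to 6 mm either side of nominal, so feel for them. With the square flush, square_mid is at x = -65, y = -65 mm here, each within 6 mm.
- fixed_rail: rail held rigidly by two clamps, 25 mm square tube on the plate (top 8 mm above the bench; the square drags if it rests on it). Origin 20.5 mm below corner, same axes. Its inner face is x = 0 within 6 mm, from y = 0 to -190 mm. Clamps and bolts stand up to 56 mm above the bench, on or behind it. The plate reaches from x = -200 to 60, y = -200 to 45 mm
- loose_rail (a joint): angle (rad) by which the loose rail (180 mm long, same tube) leans in: 0 a right angle, positive its free end leans to -y of corner, negative swung out too far. Pivot: upright bolt at x = -20, y = 12.5 mm (within 6 mm). Starts at 0.05 to 0.11, stays where put. 0.35 N m swings it (3 N at the square's tip); once the square's edge also bears beside the bolt, it stops hard.
- spray_primer: red aerosol can, 67 mm across, 189 mm tall; bystander, origin under its centre
- spray_black: black aerosol can, 67 mm across, 200 mm tall; bystander, origin under its centre
- masking_tape: roll of masking tape lying flat, 113 mm across, 24 mm high; bystander, origin under its centre
- parts_cup: tin cup, 76 mm across, 61 mm tall; bystander, origin under its centre
- spanner: steel combination spanner about 205 mm long, 8 mm thick, lying beside the plate; bystander, origin under its middle
- bolt_a: hex bolt 45 mm long, lying; bystander, origin under its middle
- bolt_b: hex bolt 41 mm long, lying; bystander, origin under its middle
- bolt_c: hex bolt standing on its head, 27 mm tall; bystander, origin under its middle

How it is judged:
By the outcome, as a careful person would: the job done as asked, in the order asked, and still so for the second after the job is handed in, with the robot touching nothing.
It also fails if it takes over 72 s, if anything falls off the work surface, if the arm or the gripper's body presses on something with over 40 N, if the wrist force passes 120 N, or if a joint passes its speed limit or range.

ROBOT

A 6-joint arm with a two-finger parallel gripper is mounted at the origin on a cart in front of the work surface, level with it; the furniture and walls round the work are solid. World frame = base frame: x ahead of the robot, y to its left, z up, the work surface at z = 0. Lengths are in m, angles in rad, forces in N, time in s.
With the tool pointing down it reaches from about 0.325 to 0.775 m from the base axis. Payload 9.3 kg.
Tool frame: the origin (TCP) lies midway between the tips of the shut fingers; the grasp point (between the pads) lies arm.pinch_z behind it (arm.pinch_z is the distance from the TCP to the grasp point, in m); z points along the fingers, y is the direction in which the jaws open and shut (so a half turn about z gives the same grasp; the last joint's range is limited). The gripper opens to 85 mm and grips with 20 to 120 N. Pads are 22 mm wide; open, the fingers measure 114 mm over their backs; the gripper's body (76 mm by 85 mm) begins 54 mm behind the grasp point. The pads swing forward as they close: fully open they stand 13 mm farther back than shut.
Start: joints at [1.149, 0.259, 0.021, 1.334, 0, 1.418], TCP at [0.146, 0.53, 0.231] pointing down, gripper open.
Joint ranges: [-3.04, 3.04], [-0.91, 1.82], [-1.04, 1.36], [-1.92, 1.95], [-1.52, 1.45], [-3.14, 3.14]. Speed limits (rad/s): [2.22, 2.22, 2.79, 3.14, 3.14, 3.14].

INTERFACE

Orientations are given as a unit quaternion [x, y, z, w].
In Python, from station import arm, optics, spotter gives the robot as it stands. The module is installed in compiled form; this text tells all that it offers.
- The arm moves only by the tool servo_tool, never from a script. Its argument "increments" is a list that holds one entry, the list of rows, each a list of 5 numbers: the opening, from 0 (shut) to 1 (fully open), then the shift along the tool's x, y, z in cm, then the turn about the tool's z in degrees. A call has 1 to 8 rows; each row is the pose to reach, as a shift and turn from the pose commanded when the call began, along the tool's axes at that moment; what a row does not reach only later rows make up. A row lasts 1/8 s, in which the tool goes at most 62.5 mm and 10.7 degrees, less where a joint would pass 70% of its speed; a pose out of reach is approached as far as the arm can. A call with a gripper value outside its range is refused whole. The fingers move at their own pace and stop on an object; the grip force is fixed at half the most. Time passes only in rows, so rows that repeat a pose let the fingers close. It gives the time, the measured TCP pose, the force and the opening at its end, in the units of the state.
- arm.state(): the state, without advancing time (a new reading comes with each control period).
- optics.read_camera(name): name is "side" or "top"; returns a dict with "image" (480x640x3 uint8, blue, green, red), "vfov" (degrees; the focal length in pixels is half the picture's height over the tangent of half this angle, whatever the lens; pixels are square), "cx", "cy" (the principal point, pixels), "rvec" (rotation vector, rad) and "tvec" (3), from world to camera coordinates, as OpenCV has them. Camera axes: x right, y down, z forward; pixel columns grow to the right and rows downward; lengths in m; the calibration is good to about 2 mm. A picture is of the moment at which its call begins. There is no depth.
- arm.close_job(): hands the job in, once; it reports no verdict.
Trained networks look in a picture, given as the dict that the camera call returned (one of the last four; its "shot" number tells which), for a name from the list of things; names that differ only in an ending like _2 or _b are one class to them, and where a whole thing is asked for, a point or a joint stands for the part that bears it (a point fixed in the world has none). Each returns a list of dicts, best first, with "conf" (0 to 1); they miss things now and then, are a little off and sometimes report something else, mostly with a low value. They report only what shows in the picture. A call takes as long as a camera call.
- spotter.look_for(picture, name): "box" ([centre column, centre row, width, height] in pixels, round what is visible of it).
- spotter.outline_of(picture, name): "region" (480x640 bool, what is visible of it) and "box" ([centre column, centre row, width, height] in pixels, round what is visible of it).
- spotter.mark_of(picture, name): "location" ([column, row] in pixels: a listed point, or the origin of a listed thing).
The state is a dict: "time_s": time; "joints": joint angles; "joint_vel": joint speeds; "effort": joint torques, N m; "tcp_pos": TCP position; "tool_rot": TCP orientation; "contact_force": force on the tool from outside, world axes, zero at the start; "ft_torque": the same for the moment, N m; "width": finger opening in m.
Only numpy, scipy, OpenCV 4.12 (cv2) and the standard library are available. Lean on these libraries where they do the work, as an engineer would, in place of code of your own. Each camera call takes 0.05 s, during which the arm holds its last target. There are 200 camera calls.

## Working session

There is one attempt and no reset: what is moved stays moved. The work goes in short steps, Python scripts to look and compute and a tool call to move; the robot and the scene stay as the last step left them, time stands still between calls to the robot, and variables do not carry over. Pictures are saved under pics/ and viewed, about 8 in all and at most 12, crops included, and the job is handed in when it is done.

Besides the shell and the picture viewer there is one more tool, called after "Request:" as name(argument=value, ...) on one line, values as JSON. servo_tool: Moves the arm, as the interface text tells. Its arguments: {"type":"object","properties":{"increments":{"type":"array"}},"required":["increments"]}

```bash
mkdir -p pics; cat > h.py <<'E'
import numpy as np, cv2
from station import arm, optics, spotter
def cam(n):
    p=optics.read_camera(n); f=240/np.tan(np.radians(p["vfov"]/2))
    K=np.array([[f,0,p["cx"]],[0,f,p["cy"]],[0,0,1]]); R=cv2.Rodrigues(np.array(p["rvec"],float))[0]
    return p,K,R,np.array(p["tvec"],float).ravel()
def ray(c,uv,z):
    p,K,R,t=c; d=R.T@np.linalg.inv(K)@[uv[0],uv[1],1]; o=-R.T@t
    return o+d*(z-o[2])/d[2]
def proj(c,X):
    p,K,R,t=c; q=K@(R@np.array(X,float)+t); return q[:2]/q[2]
E
python3 - <<'E'
from h import *
s=arm.state(); print(arm.pinch_z,{k:np.round(v,3) for k,v in s.items()})
H=dict(square_mid=.013,square=0,corner=.0205,fixed_rail=0,loose_rail=0,spray_primer=0,spray_black=0,masking_tape=0,parts_cup=0,spanner=0,bolt_a=0,bolt_c=0)
for n in("top","side"):
    c=cam(n); cv2.imwrite(f"pics/{n}0.png",c[0]["image"]); print(n,c[0]["vfov"],-c[2].T@c[3])
    for k,z in H.items():
        for m in spotter.mark_of(c[0],k)[:2]:
            print(k,round(m["conf"],2),np.round(m["location"],1),np.round(ray(c,m["location"],z),4))
E
```

```text
0.0187 {'time_s': np.float64(0.0), 'joints': array([1.149, 0.259, 0.021, 1.334, 0.   , 1.418]), 'joint_vel': array([-0.002,  0.   , -0.001,  0.001, -0.001,  0.001]), 'effort': array([ 2.0000e-03, -5.5564e+01,  3.4453e+01,  1.4000e-02, -0.0000e+00,
        0.0000e+00]), 'tcp_pos': array([0.146, 0.53 , 0.231]), 'tool_rot': array([ 0.134,  0.991, -0.001, -0.   ]), 'contact_force': array([-0.323, -0.561,  0.546]), 'ft_torque': array([ 0.002, -0.06 , -0.03 ]), 'width': np.float64(0.086)}
top 55.27892552931824 [0.40850759 0.13827516 0.97243766]
square_mid 0.74 [478.9 295.3] [ 0.4504 -0.1815  0.013 ]
square 0.73 [478.2 296.5] [ 0.4485 -0.1842  0.    ]
corner 0.95 [284.  208.2] [0.6424 0.2209 0.0205]
corner 0.39 [476.  297.6] [ 0.4455 -0.1727  0.0205]
fixed_rail 0.65 [287.1 212.6] [0.6374 0.216  0.    ]Traceback (most recent call last):
  File "<stdin>", line 7, in <module>
ValueError: it knows: bolt, corner, fixed_rail, masking_tape, parts_cup, spanner, spray_black, spray_primer, square, square_mid
```

```bash
ls pics
```

```text
top0.png
```

```bash
python3 - <<'E'
from h import *
H=dict(square_mid=.013,square=0,corner=.0205,fixed_rail=0,spray_primer=0,spray_black=0,masking_tape=0,parts_cup=0,spanner=0,bolt=0)
for n in("top","side"):
    c=cam(n); cv2.imwrite(f"pics/{n}1.png",c[0]["image"]); print(n,-c[2].T@c[3])
    for k,z in H.items():
        for m in spotter.mark_of(c[0],k)[:3 if k=="bolt" else 1]:
            print(k,round(m["conf"],2),np.round(m["location"],1),np.round(ray(c,m["location"],z),4))
E
```

```text
top [0.40850759 0.13827516 0.97243766]
square_mid 0.95 [478.5 296. ] [ 0.4489 -0.1806  0.013 ]
square 0.95 [476.4 297.9] [ 0.4456 -0.1802  0.    ]
corner 0.8 [283.9 207.9] [0.643  0.2211 0.0205]
fixed_rail 0.92 [285.9 212.9] [0.6368 0.2186 0.    ]
spray_primer 0.69 [338.8 149.1] [0.7803 0.0997 0.    ]
spray_black 0.59 [381.5 152.2] [0.7709 0.0049 0.    ]
masking_tape 0.63 [176.7 206. ] [0.6573 0.4578 0.    ]
parts_cup 0.92 [285.2 152.2] [0.7757 0.2194 0.    ]
spanner 0.56 [432.9 199. ] [ 0.6612 -0.1025  0.    ]
bolt 0.64 [399.7 323.4] [ 0.396  -0.0171  0.    ]
bolt 0.6 [407.  168.7] [ 0.7313 -0.0497  0.    ]
bolt 0.44 [396.8 331.9] [ 0.3788 -0.0103  0.    ]
side [ 0.01515809 -0.55355229  0.46360891]
square_mid 0.59 [379.2 348.7] [ 0.4389 -0.1894  0.013 ]
square 0.89 [379.3 348.6] [ 0.4514 -0.1788  0.    ]
corner 0.58 [313.7 223.3] [0.6346 0.2145 0.0205]
fixed_rail 0.67 [310.6 232.8] [0.6236 0.2118 0.    ]
spray_primer 0.56 [393.7 232.8] [0.7808 0.0948 0.    ]
spray_black 0.61 [420.7 251.5] [ 0.7571 -0.0058  0.    ]
spanner 0.55 [427.1 288.5] [ 0.6484 -0.1114  0.    ]
bolt 0.61 [428.5 265. ] [ 0.7228 -0.0547  0.    ]
bolt 0.54 [294.8 315. ] [ 0.3998 -0.0295 -0.    ]
bolt 0.44 [274.3 315.7] [ 0.3708 -0.0101 -0.    ]
```

View pics/top0.png

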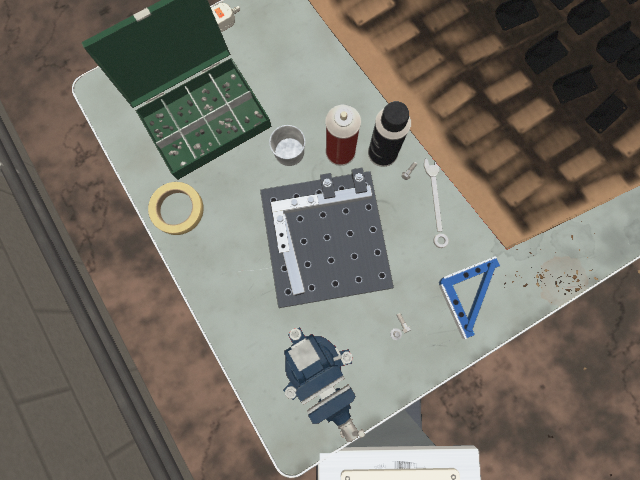

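View pics/side1.png

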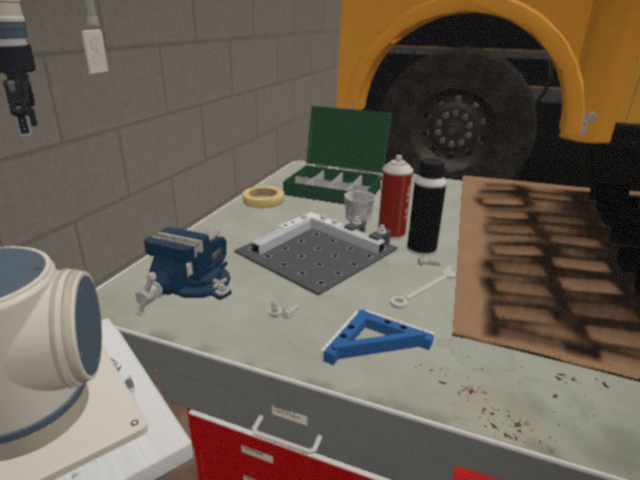

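```bash
python3 - <<'E'
from h import *
c=cam("top"); im=c[0]["image"]
for X in([.4,0,0],[.6,0,0],[.4,.3,0],[.146,.53,.231]): print(X,proj(c,X))
a=cv2.resize(im[165:315,250:400],(600,600),interpolation=cv2.INTER_CUBIC)[:,:470]
b=cv2.resize(im[250:345,430:505],None,fx=4.3,fy=4.3,interpolation=cv2.INTER_CUBIC)
o=np.zeros((600,800,3),np.uint8); o[:,:470]=a; o[:b.shape[0],475:475+b.shape[1]]=b[:,:325]
cv2.imwrite("pics/crop.png",o)
E
```

```text
[0.4, 0, 0] [391.37823023 321.61215052]
[0.6, 0, 0] [387.121754   227.44535292]
[0.4, 0.3, 0] [247.54823174 324.27776968]
[0.146, 0.53, 0.231] [ 67.00969764 501.56892141]
```

View pics/crop.png

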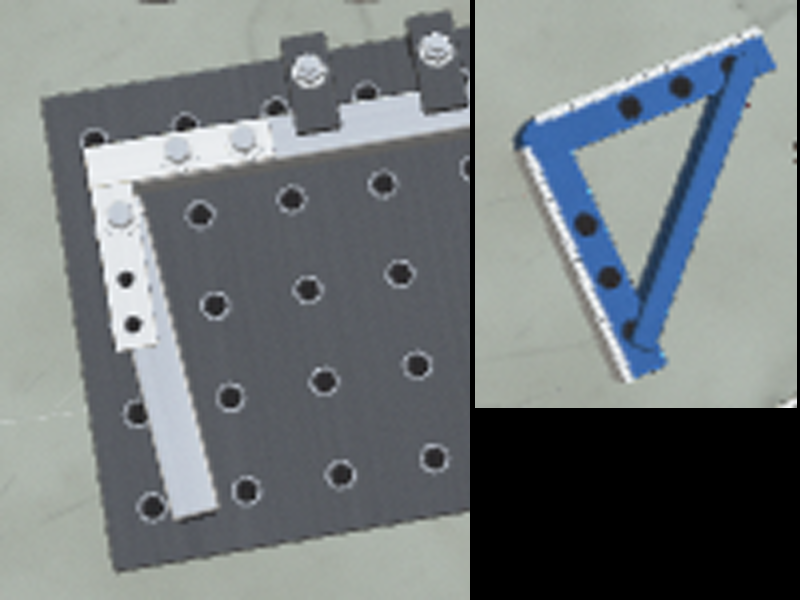

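```bash
cat >> h.py <<'E'
from scipy.optimize import minimize
S=4
def sil(c,boxes,pose,off):
    x,y,a=pose; r=np.array([[np.cos(a),-np.sin(a)],[np.sin(a),np.cos(a)]]); m=np.zeros((480*S,640*S),np.uint8)
    for poly,z0,z1 in boxes:
        P=np.array(poly)/1e3@r.T+[x,y]
        pts=np.array([proj(c,[*p,z]) for p in P for z in(z0/1e3,z1/1e3)])
        cv2.fillConvexPoly(m,np.round(cv2.convexHull(((pts+.5)*S-.5).astype(np.float32))*16).astype(np.int32),255,shift=4)
    return cv2.resize(m,(640,480),interpolation=cv2.INTER_AREA)/255.
def fit(c,mask,w,boxes,p0):
    f=lambda q:(np.abs(sil(c,boxes,[p0[0]+q[0]/100,p0[1]+q[1]/100,p0[2]+q[2]/10],0)-mask)*w).sum()
    r=minimize(f,[0,0,0],method="Nelder-Mead",options=dict(initial_simplex=[[0,0,0],[1,0,0],[0,1,0],[0,0,.8]],xatol=1e-3,fatol=.05,maxiter=300))
    q=r.x; return np.array([p0[0]+q[0]/100,p0[1]+q[1]/100,p0[2]+q[2]/10]),r.fun
def sqboxes(z=0): return [([(43,-65),(65,-65),(65,53),(53,65),(43,65)],z,z+20),([(-65,43),(-65,65),(53,65),(65,53),(65,43)],z,z+20),
  ([(-58,50),(-50,58),(58,-50),(50,-58)],z,z+26)]
def sqmask(im,white=205):
    i=im.astype(int); m=((i[...,0]-i[...,2]>35)|(i.min(2)>white)).astype(np.uint8)
    return m
E
python3 - <<'E'
from h import *
c=cam("top"); im=c[0]["image"]; i=im.astype(int)
print(im[300,440],im[275,445],im[260,300])
# square
roi=np.zeros((480,640)); roi[245:350,425:510]=1
m=sqmask(im)*(roi>0); n,l,st,_=cv2.connectedComponentsWithStats(m.astype(np.uint8)); m=(l==1+st[1:,4].argmax()).astype(np.uint8)
m=cv2.morphologyEx(m,cv2.MORPH_CLOSE,np.ones((3,3),np.uint8)); 
cs,h=cv2.findContours(m,cv2.RETR_CCOMP,cv2.CHAIN_APPROX_NONE)
for k,q in enumerate(cs):
    if h[0][k][3]>=0 and cv2.contourArea(q)<60: cv2.drawContours(m,[q],-1,1,-1)
p,e=fit(c,m,roi,sqboxes(),[.449,-.18,.2]); print("square",p,np.degrees(p[2]),e,m.sum())
o=im.copy(); s=sil(c,sqboxes(),p,0); d=(np.abs(s-m)>.5)&(roi>0); o[d]=(0,0,255)
# plate
roi=np.zeros((480,640)); roi[165:320,250:405]=1
m=((i.max(2)<130)&(roi>0)).astype(np.uint8); 
roi2=roi.copy(); roi2[:200,312:374]=0; m[roi2==0]=0
n,l,st,_=cv2.connectedComponentsWithStats(m); m=(l==1+st[1:,4].argmax()).astype(np.uint8)
cs,_=cv2.findContours(m,cv2.RETR_EXTERNAL,cv2.CHAIN_APPROX_NONE); m=cv2.fillConvexPoly(m*0,cv2.convexHull(max(cs,key=cv2.contourArea)),1)
pb=[([(-200,-200),(60,-200),(60,45),(-200,45)],0,8)]
p,e=fit(c,m,roi2,pb,[.64,.221,.15]); print("plate",p,np.degrees(p[2]),e,m.sum())
s=sil(c,pb,p,0); o[(np.abs(s-m)>.5)&(roi2>0)]=(0,0,255)
a=p[2]; r=np.array([[np.cos(a),-np.sin(a)],[np.sin(a),np.cos(a)]])
# manual rail points from crop(4x), at z=.033 -> corner frame
for nm,pts in dict(fix=[(140,183),(275,160),(468,127)],loose=[(140,200),(216,508)]).items():
    for q in pts:
        X=ray(c,((q[0]+.5)/4-.5+250,(q[1]+.5)/4-.5+165),.033); print(nm,np.round((X[:2]-p[:2])@r*1e3,1))
cv2.imwrite("pics/fit.png",np.hstack([cv2.resize(o[165:315,250:400],(450,600),interpolation=cv2.INTER_NEAREST),cv2.resize(o[245:350,425:510],(350,600),interpolation=cv2.INTER_NEAREST)]))
E
```

```text
[161 171 165] [170 180 172] [99 94 91]
square [ 0.44783069 -0.18252742  0.35819217] 20.522899453126648 288.92941176470583 1680
plate [0.63652332 0.22181715 0.15218812] 8.719737071419141 164.83921568627449 13399
fix [-2.4 -3. ]
fix [ -2.4 -75.1]
fix [  -2.3 -178.6]
loose [-11.5  -1.5]
loose [-177.1  -14.6]
```

View pics/fit.png

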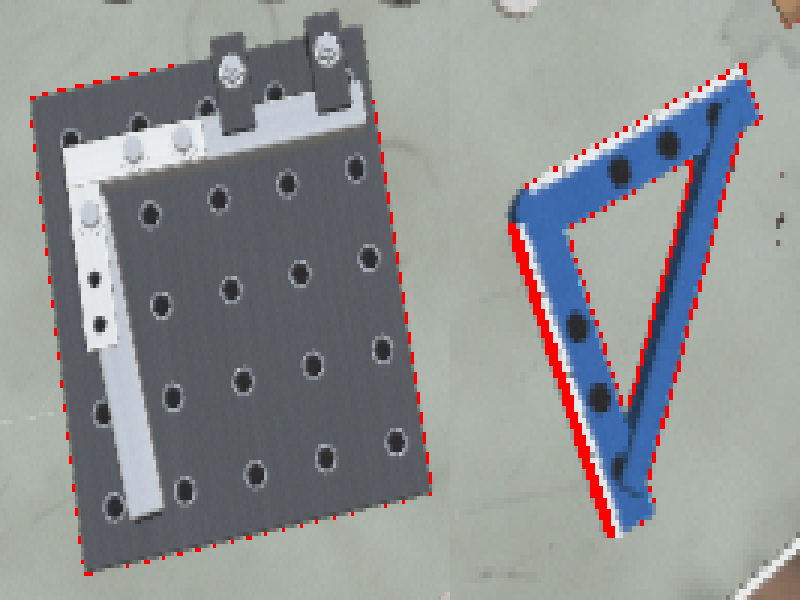

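```bash
cat >> h.py <<'E'
from scipy.spatial.transform import Rotation as Ro
C=np.array([.63652,.22182]); CY=np.radians(8.72)
RC=np.array([[np.cos(CY),-np.sin(CY)],[np.sin(CY),np.cos(CY)]])
def c2w(x,y): return C+RC@[x/1e3,y/1e3]
def go(*targets):
    s=arm.state(); R=Ro.from_quat(s["tool_rot"]).as_matrix(); y0=np.degrees(np.arctan2(R[1,1],R[0,1]))
    for x,y,z,yaw in targets:
        print(np.round(R.T@(np.array([x,y,z])-s["tcp_pos"])*100,2),"turn",round((y0-yaw+90)%180-90,2))
def st():
    s=arm.state(); R=Ro.from_quat(s["tool_rot"]).as_matrix(); p=s["tcp_pos"]
    print("t",round(s["time_s"],2),"tcp",np.round(p,4),"jaw",round(np.degrees(np.arctan2(R[1,1],R[0,1])),2),"tilt",np.round(R[:2,2],4),"corner-frame mm",np.round((p[:2]-C)@RC*1e3,2),
     "F(corner)",np.round(np.r_[s["contact_force"][:2]@RC,s["contact_force"][2]],2),"T",np.round(s["ft_torque"],2),"w",round(s["width"],4))
E
python3 - <<'E'
from h import *
st(); go((.36,.28,.22,74.6),(.4478,-.1825,.12,65.5)); print(c2w(-67.3,-67.1))
E
```

```text
t 1.45 tcp [0.1461 0.5302 0.2313] jaw 74.6 tilt [-0. -0.] corner-frame mm [-438.03  379.21] F(corner) [-0.88  0.47  0.42] T [-0.04  0.04 -0.02] w 0.0853
[-27.27 -18.44   1.13] turn -0.0
[-48.02 -60.7   11.13] turn 9.1
[0.58017067 0.14529253]
```

Request:
servo_tool(increments=[[[0.45,-5.5,-3.7,0.2,0],[0.45,-11,-7.4,0.4,0],[0.45,-16,-11,0.6,0],[0.45,-21.5,-15,0.8,2],[0.45,-25,-19.5,1,4],[0.45,-28.5,-24.5,1.5,6],[0.45,-31.5,-29.5,2.5,8],[0.45,-34,-34.5,3.5,9.1]]])

```text
time_s: 2.45
tcp_pos: [0.3827, 0.1054, 0.1963]
tool_rot: [0.213, 0.977, 0.0, 0.001]
contact_force: [0.4, 0.1, -0.8]
width: 0.0382
```

```bash
python3 - <<'E'
from h import *
st(); go((.4478,-.1825,.10,65.5),(.4478,-.1825,.05,65.5))
E
```

```text
t 2.45 tcp [0.3827 0.1054 0.1963] jaw 65.44 tilt [0.0012 0.    ] corner-frame mm [-268.5   -76.64] F(corner) [ 0.4   0.08 -0.78] T [ 0.03 -0.04  0.01] w 0.0382
[-17.87 -23.48   9.63] turn -0.06
[-17.87 -23.48  14.63] turn -0.06
```

Request:
servo_tool(increments=[[[0.45,-3.6,-4.7,1.5,0],[0.45,-7.2,-9.4,3,0],[0.45,-10.8,-14.1,5,0],[0.45,-14.4,-18.8,7,0],[0.45,-17.9,-23.5,10,0],[0.45,-17.9,-23.5,12.5,0],[0.45,-17.9,-23.5,14.5,0],[0.45,-17.9,-23.5,14.5,0]]])

```text
time_s: 3.45
tcp_pos: [0.4468, -0.1805, 0.0502]
tool_rot: [0.212, 0.977, 0.0, -0.001]
contact_force: [-0.2, 0.9, 0.2]
width: 0.0381
```

```bash
python3 - <<'E'
from h import *
st(); go((.4478,-.1825,.003,65.5))
c=cam("side"); s=sil(c,sqboxes(),[.4478,-.1825,.3582],0)
im=c[0]["image"]; k=cv2.findContours((s>.5).astype(np.uint8),cv2.RETR_CCOMP,cv2.CHAIN_APPROX_NONE)[0]
o=cv2.resize(im[280:380,300:450],(800,533),interpolation=cv2.INTER_CUBIC)
for q in k: cv2.polylines(o,[np.int32((q-[300,280]+.5)*5.333)],True,(0,255,255),1)
cv2.imwrite("pics/s2.png",o)
E
```

```text
t 3.45 tcp [ 0.4468 -0.1805  0.0502] jaw 65.47 tilt [-0.0024  0.0015] corner-frame mm [-248.48 -368.89] F(corner) [-0.02  0.92  0.16] T [ 0.04 -0.01 -0.01] w 0.0381
[-0.19 -0.15  4.72] turn -0.03
```

View pics/s2.png

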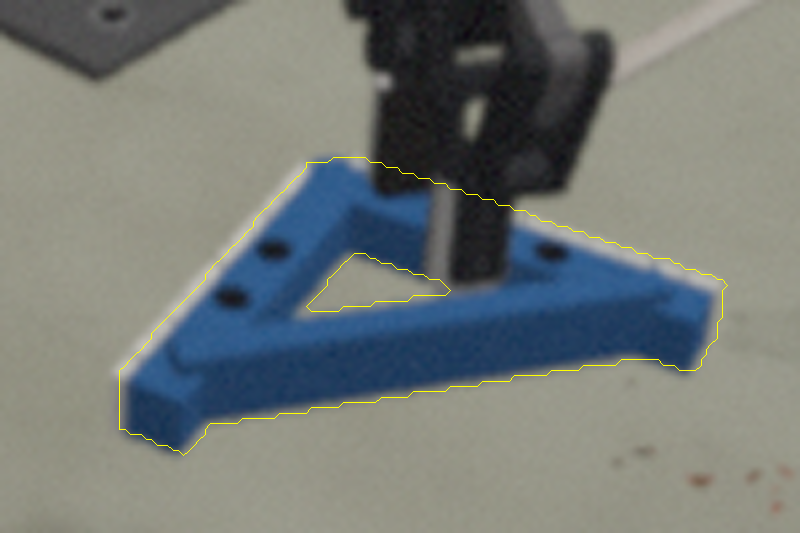

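Request:
servo_tool(increments=[[[0.45,-0.1,-0.1,1,0],[0.45,-0.15,-0.15,2,0],[0.45,-0.15,-0.15,3,0],[0.45,-0.15,-0.15,4,0],[0.45,-0.15,-0.15,4.6,0],[0.45,-0.15,-0.15,4.6,0],[0.45,-0.15,-0.15,4.6,0]]])

```text
time_s: 4.38
tcp_pos: [0.4486, -0.1828, 0.0055]
tool_rot: [0.212, 0.977, -0.0, 0.0]
contact_force: [0.4, 0.0, 0.5]
width: 0.0381
```

```bash
python3 - <<'E'
from h import *
st(); go((.4478,-.1825,.003,65.5))
E
```

```text
t 4.38 tcp [ 0.4486 -0.1828  0.0055] jaw 65.5 tilt [ 0.0002 -0.0002] corner-frame mm [-247.14 -371.46] F(corner) [ 0.39 -0.05  0.47] T [0.03 0.04 0.02] w 0.0381
[ 0.08 -0.    0.25] turn -0.0
```

Request:
servo_tool(increments=[[[0.45,0.08,0,0.25,0],[0.45,0.08,0,0.25,0],[0,0.08,0,0.25,0],[0,0.08,0,0.25,0],[0,0.08,0,0.25,0],[0,0.08,0,0.25,0],[0,0.08,0,0.25,0],[0,0.08,0,0.25,0]]])

```text
time_s: 5.38
tcp_pos: [0.4478, -0.1825, 0.0031]
tool_rot: [0.212, 0.977, -0.0, 0.0]
contact_force: [-1.7, 0.5, 5.7]
width: 0.0107
```

```bash
python3 - <<'E'
from h import *
st()
E
```

```text
t 5.38 tcp [ 0.4478 -0.1825  0.0031] jaw 65.5 tilt [ 0.0005 -0.0003] corner-frame mm [-247.79 -371.03] F(corner) [-1.59  0.8   5.69] T [0.13 0.14 0.  ] w 0.0107
```

Request:
servo_tool(increments=[[[0,0,0,-1,0],[0,0,0,-3,0],[0,0,0,-5,0],[0,0,0,-7,0],[0,0,0,-9,0],[0,0,0,-9,0],[0,0,0,-9,0]]])

```text
time_s: 6.25
tcp_pos: [0.4473, -0.1822, 0.0922]
tool_rot: [0.212, 0.977, 0.0, -0.0]
contact_force: [-0.4, 0.0, -2.8]
width: 0.011
```

```bash
python3 - <<'E'
from h import *
st(); w=c2w(-84,-95); print(w); go((*w,.09,53.72))
E
```

```text
t 6.25 tcp [ 0.4473 -0.1822  0.0922] jaw 65.5 tilt [-0.0008  0.0004] corner-frame mm [-248.31 -370.61] F(corner) [-0.38  0.06 -2.85] T [-0.06  0.08 -0.03] w 0.011
[0.56789351 0.11518321]
[ 1.35 32.06  0.22] turn 11.78
```

Request:
servo_tool(increments=[[[0,0.1,3,0,1],[0,0.3,8,0,3],[0,0.5,13,0,5],[0,0.7,18,0,7],[0,0.9,23,0,9],[0,1.1,28,0,10.8],[0,1.35,32,0,11.8],[0,1.35,32,0,11.8]]])

```text
time_s: 7.25
tcp_pos: [0.5681, 0.1168, 0.0912]
tool_rot: [0.31, 0.951, -0.0, -0.001]
contact_force: [-0.6, -1.0, -1.6]
width: 0.0109
```

```bash
python3 - <<'E'
from h import *
st(); c=cam("top"); im=c[0]["image"]
w=c2w(-84,-95); go((*w,.013,53.72)); st()
s=arm.state(); R=Ro.from_quat(s["tool_rot"]).as_matrix(); a=np.arctan2(R[1,1],R[0,1])-np.pi/4
sl=sil(c,sqboxes((s["tcp_pos"][2]-.0031)*1e3),[*s["tcp_pos"][:2],a],0)
k=cv2.findContours((sl>.5).astype(np.uint8),cv2.RETR_CCOMP,cv2.CHAIN_APPROX_NONE)[0]
o=cv2.resize(im[165:315,240:400],(640,600),interpolation=cv2.INTER_CUBIC)
for q in k: cv2.polylines(o,[np.int32((q-[240,165]+.5)*4)],True,(0,255,255),1)
cv2.imwrite("pics/t3.png",o)
E
```

```text
t 7.25 tcp [0.5681 0.1168 0.0912] jaw 53.88 tilt [-0.002   0.0003] corner-frame mm [-83.6  -93.42] F(corner) [-0.7  -0.87 -1.62] T [-0.07  0.05 -0.03] w 0.0109
[-0.06  0.01  7.83] turn 0.11
t 7.3 tcp [0.5675 0.1155 0.0913] jaw 53.83 tilt [-0.0025 -0.0003] corner-frame mm [-84.34 -94.67] F(corner) [ 0.49  0.25 -2.36] T [-0.07  0.03 -0.01] w 0.0111
```

View pics/t3.png

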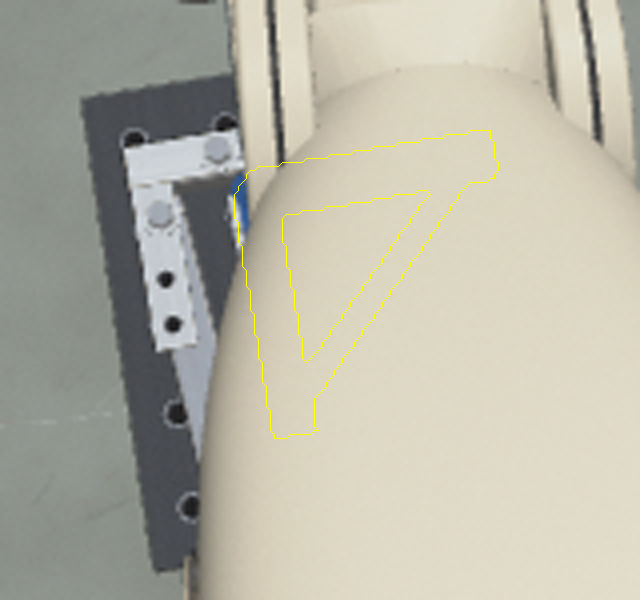

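Request:
servo_tool(increments=[[[0,0,0,2,0],[0,0,0,4,0],[0,0,0,5.5,0],[0,0,0,6.8,0.1],[0,0,0,7.4,0.1],[0,0,0,7.75,0.1],[0,0,0,7.75,0.1],[0,0,0,7.75,0.1]]])

```text
time_s: 8.3
tcp_pos: [0.5684, 0.1145, 0.0158]
tool_rot: [0.312, 0.95, 0.0, 0.0]
contact_force: [-0.8, 0.3, -2.7]
width: 0.0114
```

```bash
python3 - <<'E'
from h import *
st(); go((*c2w(-84,-95),.013,53.72),(*c2w(-70,-95),.013,53.72))
E
```

```text
t 8.3 tcp [0.5684 0.1145 0.0158] jaw 53.61 tilt [0.0009 0.    ] corner-frame mm [-83.6  -95.79] F(corner) [-0.78  0.46 -2.69] T [-0.07 -0.   -0.02] w 0.0114
[0.08 0.03 0.28] turn -0.11
[-0.9   1.02  0.28] turn -0.11
```

Request:
servo_tool(increments=[[[0,0,0,0.15,-0.1],[0,0,0,0.25,-0.1],[0,-0.3,0.3,0.25,-0.1],[0,-0.6,0.6,0.25,-0.1],[0,-0.85,0.85,0.25,-0.1],[0,-0.95,0.95,0.25,-0.1],[0,-0.95,0.95,0.25,-0.1]]])

```text
time_s: 9.18
tcp_pos: [0.5814, 0.1164, 0.0127]
tool_rot: [0.312, 0.95, -0.0, -0.0]
contact_force: [-0.1, -0.3, -3.4]
width: 0.0106
```

```bash
python3 - <<'E'
from h import *
st()
E
```

```text
t 9.18 tcp [0.5814 0.1164 0.0127] jaw 53.7 tilt [-0.0002 -0.    ] corner-frame mm [-70.46 -95.86] F(corner) [-0.19 -0.28 -3.41] T [-0.05  0.08  0.01] w 0.0106
```

Request:
servo_tool(increments=[[[0,-0.05,0.05,0,0],[0,-0.1,0.1,0,0],[0,-0.15,0.15,0,0],[0,-0.15,0.15,0,0]]])

```text
time_s: 9.68
tcp_pos: [0.5835, 0.1167, 0.0128]
tool_rot: [0.312, 0.95, 0.0, 0.0]
contact_force: [-0.2, 0.6, -3.0]
width: 0.011
```

```bash
python3 - <<'E'
from h import *
st()
E
```

```text
t 9.68 tcp [0.5835 0.1167 0.0128] jaw 53.7 tilt [0. 0.] corner-frame mm [-68.31 -95.85] F(corner) [-0.07  0.62 -3.05] T [-0.1   0.07  0.  ] w 0.011
```

Request:
servo_tool(increments=[[[0,-0.03,0.03,0,0],[0,-0.06,0.06,0,0],[0,-0.09,0.09,0,0],[0,-0.09,0.09,0,0]]])

```text
time_s: 10.18
tcp_pos: [0.5847, 0.1169, 0.0127]
tool_rot: [0.312, 0.95, -0.0, -0.0]
contact_force: [-0.7, -1.4, -2.7]
width: 0.0111
```

```bash
python3 - <<'E'
from h import *
st()
E
```

```text
t 10.18 tcp [0.5847 0.1169 0.0127] jaw 53.7 tilt [-0.0002 -0.0001] corner-frame mm [-67.17 -95.85] F(corner) [-0.86 -1.24 -2.69] T [-0.14  0.09 -0.01] w 0.0111
```

Request:
servo_tool(increments=[[[0,-0.03,0.03,0,0],[0,-0.06,0.06,0,0],[0,-0.06,0.06,0,0],[0,-0.06,0.06,0,0]]])

```text
time_s: 10.68
tcp_pos: [0.5846, 0.117, 0.0125]
tool_rot: [0.311, 0.95, -0.0, -0.001]
contact_force: [-4.8, -1.4, -2.4]
width: 0.0106
```

```bash
python3 - <<'E'
from h import *
st()
E
```

```text
t 10.68 tcp [0.5846 0.117  0.0125] jaw 53.7 tilt [-0.0018 -0.0003] corner-frame mm [-67.18 -95.78] F(corner) [-5.   -0.68 -2.45] T [-0.25  0.93  0.01] w 0.0106
```

Request:
servo_tool(increments=[[[0,0.25,0.25,0,0],[0,0.5,0.5,0,0],[0,0.75,0.75,0,0],[0,1.0,1.0,0,0],[0,1.1,1.1,0,0],[0,1.1,1.1,0,0]]])

```text
time_s: 11.42
tcp_pos: [0.5823, 0.1325, 0.0124]
tool_rot: [0.311, 0.95, -0.0, -0.001]
contact_force: [-4.8, -1.0, -3.7]
width: 0.0108
```

```bash
python3 - <<'E'
from h import *
st()
E
```

```text
t 11.43 tcp [0.5823 0.1325 0.0124] jaw 53.71 tilt [-0.0019 -0.0002] corner-frame mm [-67.15 -80.08] F(corner) [-4.93 -0.29 -3.68] T [-0.3  1.  -0. ] w 0.0108
```

Request:
servo_tool(increments=[[[0,0.07,0.13,0,0],[0,0.17,0.23,0,0],[0,0.27,0.33,0,0],[0,0.37,0.43,0,0],[0,0.47,0.53,0,0],[0,0.57,0.63,0,0],[0,0.67,0.73,0,0],[0,0.67,0.73,0,0]]])

```text
time_s: 12.42
tcp_pos: [0.5809, 0.1415, 0.0122]
tool_rot: [0.312, 0.95, -0.001, -0.001]
contact_force: [-6.4, -5.3, -2.4]
width: 0.0104
```

```bash
python3 - <<'E'
from h import *
st()
E
```

```text
t 12.43 tcp [0.5809 0.1415 0.0122] jaw 53.68 tilt [-0.0026 -0.0018] corner-frame mm [-67.16 -70.97] F(corner) [-7.16 -4.31 -2.44] T [-1.11  1.19  0.1 ] w 0.0104
```

Request:
servo_tool(increments=[[[0,0.05,0.05,0,0],[0,0.1,0.1,0,0],[0,0.15,0.15,0,0],[0,0.2,0.2,0,0],[0,0.2,0.2,0,0]]])

```text
time_s: 13.05
tcp_pos: [0.5805, 0.1442, 0.0122]
tool_rot: [0.312, 0.95, -0.001, -0.001]
contact_force: [-5.7, -5.5, -2.9]
width: 0.0106
```

```bash
python3 - <<'E'
from h import *
st()
E
```

```text
t 13.05 tcp [0.5805 0.1442 0.0122] jaw 53.67 tilt [-0.0026 -0.0019] corner-frame mm [-67.16 -68.24] F(corner) [-6.5  -4.56 -2.91] T [-1.17  1.21  0.02] w 0.0106
```

Request:
servo_tool(increments=[[[0,0.04,0.04,0,0],[0,0.08,0.08,0,0],[0,0.1,0.1,0,0],[0,0.1,0.1,0,0]]])

```text
time_s: 13.55
tcp_pos: [0.5805, 0.1447, 0.0123]
tool_rot: [0.312, 0.95, -0.002, -0.001]
contact_force: [-5.0, -9.8, -1.3]
width: 0.0106
```

```bash
python3 - <<'E'
from h import *
st()
E
```

```text
t 13.55 tcp [0.5805 0.1447 0.0123] jaw 53.64 tilt [-0.0023 -0.0035] corner-frame mm [-67.1  -67.74] F(corner) [-6.44 -8.88 -1.3 ] T [-2.05  1.12  0.11] w 0.0106
```

Request:
servo_tool(increments=[[[0,-0.015,0.03,0,0],[0,-0.03,0.06,0,0],[0,-0.03,0.06,0,0],[0,-0.03,0.06,0,0],[0,-0.03,0.06,0,0]]])

```text
time_s: 14.18
tcp_pos: [0.5804, 0.1447, 0.0122]
tool_rot: [0.312, 0.95, -0.002, -0.001]
contact_force: [-7.4, -11.5, -0.7]
width: 0.011
```

```bash
python3 - <<'E'
from h import *
st(); c=cam("side"); im=c[0]["image"]; st()
cv2.imwrite("pics/s4.png",cv2.resize(im[200:300,225:405],(800,444),interpolation=cv2.INTER_CUBIC))
E
```

```text
t 14.18 tcp [0.5804 0.1447 0.0122] jaw 53.62 tilt [-0.0035 -0.0041] corner-frame mm [-67.14 -67.73] F(corner) [ -9.02 -10.24  -0.71] T [-2.38  1.6   0.04] w 0.011
t 14.22 tcp [0.5804 0.1447 0.0122] jaw 53.62 tilt [-0.0035 -0.0041] corner-frame mm [-67.14 -67.73] F(corner) [ -9.23 -10.44  -0.61] T [-2.33  1.68  0.08] w 0.0106
```

View pics/s4.png

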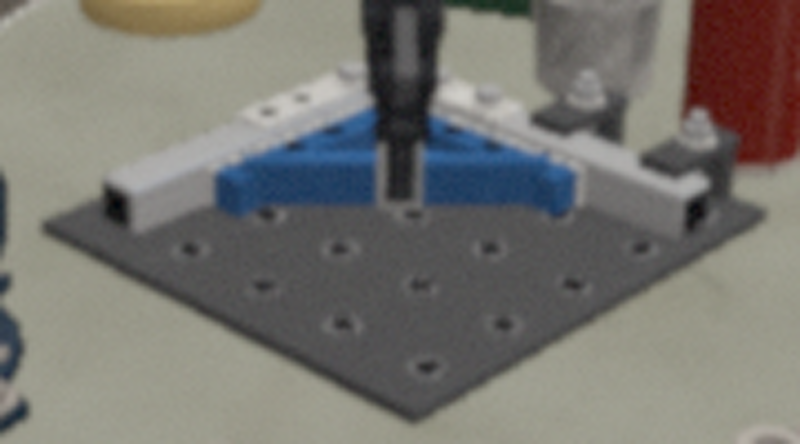

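Request:
servo_tool(increments=[[[0,-0.005,0.005,0,0],[0,-0.005,0.005,0,0],[0,-0.005,0.005,0,0],[0,-0.005,0.005,0,0],[0,-0.005,0.005,0,0],[0,-0.005,0.005,0,0],[0,-0.005,0.005,0,0],[0,-0.005,0.005,0,0]]])

```text
time_s: 15.22
tcp_pos: [0.5804, 0.1447, 0.0122]
tool_rot: [0.312, 0.95, -0.003, -0.001]
contact_force: [-8.9, -12.3, -0.5]
width: 0.0111
```

```bash
python3 - <<'E'
from h import *
st()
E
```

```text
t 15.22 tcp [0.5804 0.1447 0.0122] jaw 53.63 tilt [-0.0037 -0.0041] corner-frame mm [-67.17 -67.75] F(corner) [-10.63 -10.81  -0.5 ] T [-2.3   1.65  0.07] w 0.0111
```

Request:
servo_tool(increments=[[[0,0,0,0,0],[0,0,0,0,0],[0,0,0,0,0],[0,0,0,0,0]]])

```text
time_s: 15.72
tcp_pos: [0.5804, 0.1447, 0.0122]
tool_rot: [0.312, 0.95, -0.003, -0.001]
contact_force: [-8.8, -12.4, -0.8]
width: 0.0109
```

```bash
python3 - <<'E'
from h import *
st()
E
```

```text
t 15.72 tcp [0.5804 0.1447 0.0122] jaw 53.63 tilt [-0.0036 -0.0041] corner-frame mm [-67.15 -67.7 ] F(corner) [-10.6  -10.93  -0.76] T [-2.34  1.6   0.06] w 0.0109
```

Request:
servo_tool(increments=[[[0,0,-0.15,0,0],[0,0,-0.5,0,0],[0,0,-1.2,0,0],[0,0,-2,0,0],[0,0,-2,-1.5,0],[0,0,-2,-4,0],[0,0,-2,-7,0],[0,0,-2,-7.8,0]]])

```text
time_s: 16.73
tcp_pos: [0.5716, 0.1308, 0.0936]
tool_rot: [0.311, 0.95, 0.001, 0.002]
contact_force: [-0.6, -0.4, -2.5]
width: 0.0109
```

```bash
python3 - <<'E'
from h import *
st(); go((.4478,-.1825,.09,65.5))
E
```

```text
t 16.73 tcp [0.5716 0.1308 0.0936] jaw 53.7 tilt [0.0044 0.0004] corner-frame mm [-77.94 -80.09] F(corner) [-0.64 -0.35 -2.54] T [-0.08  0.03  0.03] w 0.0109
[ -8.57 -32.59   0.29] turn -11.8
```

Request:
servo_tool(increments=[[[0,-0.8,-3,0,-1],[0,-2,-8,0,-3],[0,-3.4,-13,0,-5],[0,-4.8,-18,0,-7],[0,-6.1,-23,0,-9],[0,-7.4,-28,0,-10.8],[0,-8.6,-32.6,0,-11.8],[0,-8.6,-32.6,0,-11.8]]])

```text
time_s: 17.73
tcp_pos: [0.4456, -0.1856, 0.0906]
tool_rot: [0.214, 0.977, -0.0, -0.0]
contact_force: [-0.5, 0.4, -3.5]
width: 0.0107
```

```bash
python3 - <<'E'
from h import *
c=cam("top"); st(); im=c[0]["image"]
go((.4478,-.1825,.0036,65.5))
# loose rail: inner face edge by colour transition along y at z=.033, in corner frame
g=cv2.cvtColor(im,cv2.COLOR_BGR2GRAY).astype(np.float32)
E=[]
for x in range(-165,-45,5):
    ys=np.arange(-20,12,.5); uv=np.array([proj(c,[*c2w(x,y),.033]) for y in ys],np.float32)
    v=cv2.remap(g,uv[:,:1],uv[:,1:],cv2.INTER_LINEAR)[:,0]; d=np.diff(cv2.GaussianBlur(v[:,None],(1,5),0)[:,0]); E.append((x,ys[d.argmax()]+.25))
E=np.array(E); k=np.polyfit(E[:,0],E[:,1],1); k2=np.polyfit(E[np.abs(E[:,1]-np.polyval(k,E[:,0]))<1.5][:,0],E[np.abs(E[:,1]-np.polyval(k,E[:,0]))<1.5][:,1],1); print("loose lean",k2,len(E)); print(E[:,1])
E=[]
for y in range(-175,-45,5):
    xs=np.arange(-20,12,.5); uv=np.array([proj(c,[*c2w(x,y),.033]) for x in xs],np.float32)
    v=cv2.remap(g,uv[:,:1],uv[:,1:],cv2.INTER_LINEAR)[:,0]; d=np.diff(cv2.GaussianBlur(v[:,None],(1,5),0)[:,0]); E.append((y,xs[d.argmax()]+.25))
E=np.array(E); print("fixed",np.polyfit(E[:,0],E[:,1],1)); print(E[:,1])
cv2.imwrite("pics/t5.png",cv2.resize(im[165:315,250:400],(600,600),interpolation=cv2.INTER_CUBIC))
E
```

```text
t 17.77 tcp [ 0.4461 -0.1841  0.0906] jaw 65.32 tilt [-0.0001  0.0003] corner-frame mm [-249.81 -372.38] F(corner) [ 0.15  1.05 -2.95] T [-0.04  0.03 -0.05] w 0.0107
[-0.09  0.22  8.7 ] turn -0.18
loose lean [-2.56547521e-03 -3.00934772e+00] 24
[-2.25 -2.75 -3.25 -2.25 -3.25 -2.25 -2.75 -3.25 -2.25 -2.75 -2.25 -2.25
 -3.25 -2.25 -2.75 -3.25 -2.25 -3.25 -2.25 -2.75 -3.25  2.25 -2.75 -3.25]
fixed [ 0.00451282 -1.51153846]
[ -1.75  -1.25  -2.25  -1.75  -2.75  -1.75  -1.25  -2.25  -1.75  -2.25
  -2.25  -1.25  -2.25  -1.75  -2.75  -1.75  -1.25  -2.25  -1.75 -18.75
  -0.25  -1.25  -2.25   7.25  -0.75  -0.25]
```

View pics/t5.png

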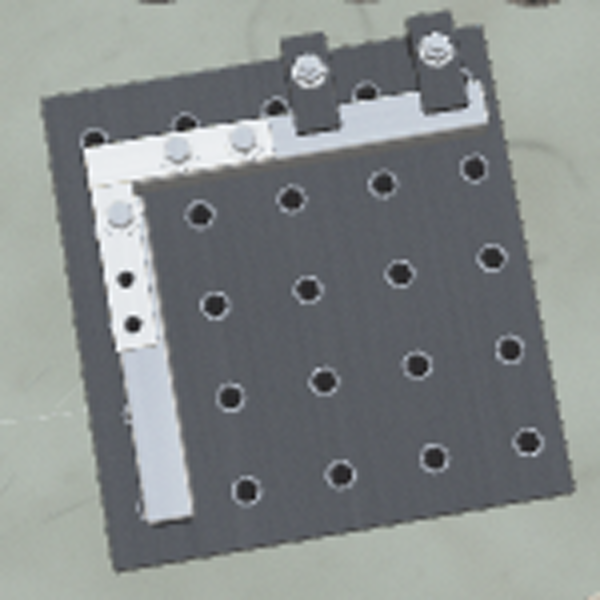

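The corner shows square: the loose rail's face lies at about y = -2.7 mm, and its slope is about 0.003 rad, within the noise. Next I lay the square down where it came from.

Request:
servo_tool(increments=[[[0,-0.05,0.1,2,0],[0,-0.05,0.1,4,0],[0,-0.05,0.1,6,0],[0,-0.05,0.1,7.5,0],[0,-0.05,0.1,8.2,0],[0,-0.05,0.1,8.5,0],[0,-0.05,0.1,8.6,0],[0,-0.05,0.1,8.6,0]]])

```text
time_s: 18.77
tcp_pos: [0.4478, -0.1824, 0.0051]
tool_rot: [0.212, 0.977, -0.0, 0.0]
contact_force: [0.3, 1.2, -3.3]
width: 0.0108
```

```bash
python3 - <<'E'
from h import *
st()
E
```

```text
t 18.77 tcp [ 0.4478 -0.1824  0.0051] jaw 65.5 tilt [ 0.0006 -0.0003] corner-frame mm [-247.86 -370.88] F(corner) [ 0.46  1.15 -3.28] T [-0.08 -0.01  0.03] w 0.0108
```

Request:
servo_tool(increments=[[[0,0,0,0.1,0],[0,0,0,0.18,0],[0,0,0,0.18,0],[0,0,0,0.18,0]]])

```text
time_s: 19.27
tcp_pos: [0.4476, -0.1824, 0.0031]
tool_rot: [0.212, 0.977, -0.0, 0.0]
contact_force: [-0.4, 0.3, -0.8]
width: 0.0108
```

```bash
python3 - <<'E'
from h import *
st()
E
```

```text
t 19.27 tcp [ 0.4476 -0.1824  0.0031] jaw 65.49 tilt [ 0.0002 -0.0002] corner-frame mm [-248.04 -370.89] F(corner) [-0.38  0.37 -0.84] T [-0.03  0.02 -0.03] w 0.0108
```

Resting on the bench. Now I open to 0.45 and lift.

Request:
servo_tool(increments=[[[0.45,0,0,0,0],[0.45,0,0,0,0],[0.45,0,0,0,0],[0.45,0,0,0,0],[0.45,0,0,-2,0],[0.45,0,0,-6,0],[0.45,0,0,-11,0],[0.45,0,0,-16,0]]])

```text
time_s: 20.27
tcp_pos: [0.4472, -0.1821, 0.1645]
tool_rot: [0.212, 0.977, 0.0, -0.0]
contact_force: [1.4, -0.4, 0.0]
width: 0.0382
```

Request:
servo_tool(increments=[[[0.45,3.6,4.7,-2,0],[0.45,7.2,9.4,-2,0],[0.45,10.8,14.1,-2,0],[0.45,14.4,18.8,-2,0],[0.45,17.9,23.5,-2,0],[0.45,21,28,-2,0],[0.45,21,28,-2,0]]])

```text
time_s: 21.15
tcp_pos: [0.3713, 0.1627, 0.1831]
tool_rot: [0.209, 0.978, 0.0, 0.0]
contact_force: [0.5, -0.0, 0.4]
width: 0.0382
```

```bash
python3 - <<'E'
from h import *
for n in("top","side"):
    c=cam(n); cv2.imwrite(f"pics/{n}9.png",c[0]["image"])
    for k in("square_mid",): 
        for m in spotter.mark_of(c[0],k)[:1]: print(k,m["conf"],ray(c,m["location"],.013))
st()
E
```

```text
square_mid 0.8 [ 0.44638244 -0.18513964  0.013     ]
square_mid 0.55 [ 0.43981593 -0.18721454  0.013     ]
t 21.35 tcp [0.3727 0.1588 0.1829] jaw 65.44 tilt [-0.0001 -0.0003] corner-frame mm [-270.29  -22.26] F(corner) [ 0.1  -0.12  0.08] T [-0.01 -0.04  0.05] w 0.038
```

View pics/side9.png

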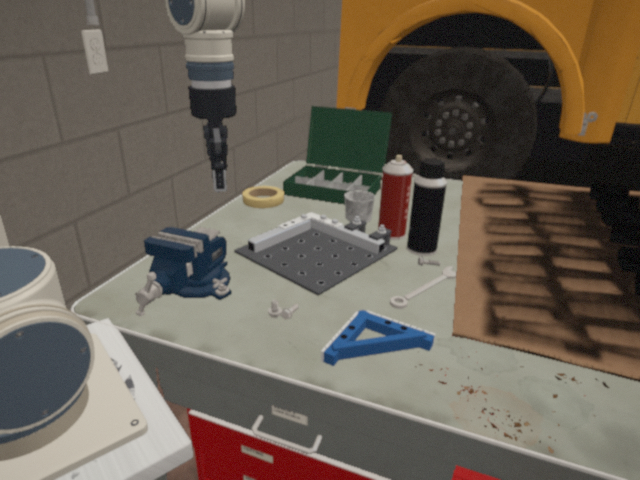

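The square lies flat at its old place, around pixel (380, 340). The corner is square at (315, 220), the gripper is clear, and everything else looks unmoved.

```bash
python3 -c "
from h import *
st(); print(arm.close_job())"
```

```text
t 21.35 tcp [0.3727 0.1588 0.1829] jaw 65.44 tilt [-0.0001 -0.0003] corner-frame mm [-270.29  -22.26] F(corner) [ 0.1  -0.12  0.08] T [-0.01 -0.04  0.05] w 0.038
the job is handed in; nothing more can be done
None
```

I seated the blue square in the corner, which swung the loose rail out to a right angle. I then laid it back flat on the bench where it started and handed the job in at 21.4 s.

- **Contact:** I felt the fixed rail first, then pushed the loose rail until it stopped hard. With the square seated, its middle was at (-67.2, -67.7) mm in the corner frame, within the 6 mm allowed.
- **Hold:** it stayed seated for about 1.5 s. The four readings over that time showed 9 to 10.6 N on the fixed rail and 10.2 to 10.9 N on the loose one. No reading at any point exceeded 11 N on a rail.
- **Corner afterwards:** the top view, taken once the square was out, put the loose rail's lean at about 0.003 rad, which is within the measuring noise.
- **End state:** the square lies flat off the plate and the gripper is clear, with force readings near zero. By eye, in the last side picture, the other things look unmoved.
- **Disagreement:** the two cameras' marks for the square's final position differ by about 7 mm. They differed by a similar amount before I moved anything.

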